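# Test the corner springs of a footstool seat board

### The arm

A 7-joint arm with a two-finger parallel gripper is mounted at the origin on the work surface. World frame = base frame: x ahead of the robot, y to its left, z up, the work surface at z = 0. Lengths are in m, angles in rad, forces in N, time in s.
With the tool pointing down it reaches from about 0.425 to 0.825 m from the base axis. Payload 3.6 kg.
Tool frame: the origin (TCP) lies where the fingers leave the gripper's body, on its centre line; the fingertips stand 73 mm ahead of it and the grasp point (between the pads) lies 54 mm ahead of it; z points along the fingers, y is the line along which they close (so a half turn about z gives the same grasp; the last joint's range is limited). The gripper opens to 85 mm and grips with 20 to 120 N. Pads are 22 mm wide; open, the fingers measure 114 mm over their backs; the gripper's body (76 mm by 85 mm) begins 54 mm behind the grasp point. The pads swing forward as they close: fully open they stand 13 mm farther back than shut.
Start: joints at [-1.274, 0.615, -0.013, 1.423, 0.008, 1.103, -0.04], TCP at [0.206, 0.616, 0.304] pointing down, gripper open.
Joint ranges: [-3.12, 3.12], [-0.3, 2.06], [-1.34, 1.32], [0.26, 2.42], [-1.36, 4.5], [0.01, 1.98], [-2.84, 2.84]. Speed limits (rad/s): [2.79, 2.79, 3.14, 3.14, 3.14, 3.14, 3.14].

### API

Orientations are given as a unit quaternion [x, y, z, w].
In Python, from station import arm, snapshot, camera_info, ticket gives the robot as it stands. Calls block until the motion is done:
- arm.movep(position, orientation): joint-space move of the TCP to a pose.
- arm.line_to(position, velocity=0.15, ori=None): straight line of the TCP; ori=None keeps the orientation; velocity is the mean speed in m/s.
- arm.move_j(angles): joint-space move.
- arm.move_gripper(opening, effort=None): opening from 0.0 (shut) to 1.0 (fully open); effort is the grip in N (None keeps the last); returns when the fingers have stopped.
- arm.pause(seconds).
- arm.ik(position, orientation): joint angles nearest the present ones, or None.
- snapshot(name): name is "scene" or "side" or "wrist"; returns the picture (384x512x3 uint8, blue, green, red); there is no depth.
- camera_info(name): a dict with "fx", "fy", "cx", "cy" (pixels), "dist_coeffs" ([k1, k2, p1, p2, k3] as OpenCV has them; the pictures are not rectified), "R" (3x3) and "t" (3): a world point X has camera coordinates R X + t; the wrist camera has in their place "T_tool_cam" (4x4, takes a point from camera to tool coordinates, whose origin is the TCP and whose axes are the flange's). Camera axes: x right, y down, z forward; pixel columns grow to the right and rows downward; lengths in m; the calibration is good to about 2 mm. A picture is of the moment at which its call begins: read the wrist's pose just before it. camera_info takes no time and is no camera call.
A pose or a line that the arm cannot do raises arm.MotionError and nothing moves.
- ticket.finish_job(): hands the job in; it is judged then, once.
Readings, each from a call of its own:
- arm.read_time(): time.
- arm.read_joint_positions(): joint angles.
- arm.read_dq(): joint speeds.
- arm.read_effort(): joint torques, N m.
- arm.read_tool_pos(): TCP position.
- arm.read_eef_rot(): TCP orientation.
- arm.read_ft_force(): force on the tool from outside, world axes, zero at the start.
- arm.read_wrist_torque(): the same for the moment, N m.
- arm.read_opening(): opening from 0.0 (shut) to 1.0 (fully open).
- arm.read_finger_force(): force on a finger pad.
Only numpy, scipy, OpenCV 4.12 (cv2) and the standard library are available. Lean on these libraries where they do the work, as an engineer would, in place of code of your own. Each camera call takes 0.05 s, during which the arm holds its last target. There are 200 camera calls.

### The job

Test the two corner springs of the seat board on its stand with your fingertips: press down the far left corner (round pad) until its pointer is level with the mark on its scale, hold it there for a second, and let it spring back up. Then do the same with the far right corner (square pad) and its own mark. Do not press a pointer well past its mark, press only one corner at a time, and leave the things lying around alone.

Things in the scene. Friction and masses are not known exactly. Their poses are not given: they have to be found in the camera images.
- stand: Spring-test stand, fixed to the table: grey laminate base 340 x 420 x 20 mm. Origin on the table at z = 0; its x axis points from the pivot side (near the robot) to the scale side, y to its left, z up. It is turned by up to 0.35 rad from the robot's axes.
- seat_board: Plywood seat board, 240 (x) x 250 (y) x 15 mm, its top 100 mm above the table. Pivots on a ball post at the middle of its near edge, on a coil spring under each far corner; cannot be lifted off. Origin at the pivot, 92.5 mm up; board centre 90 mm along its x. Pressed on one pad, only that corner's pointer sinks (the other moves under 2 mm); let go, it springs back up to a stop.
- pad_left (a point): Top centre of the steel press pad at the far left corner (+y): round, 42 mm across, 5 mm thick; 105 mm above the table at rest, at (162, 90, 12.5) mm in the seat board's frame. It takes about 5 N to start moving, 8 to 13 N at the mark; the pad sinks about 0.6 mm per mm of its pointer (13 to 26 mm at the mark; stop at about 37 mm).
- pad_right (a point): The same for the far right corner (-y): square pad 40 x 40 x 5 mm, at (162, -90, 12.5) mm in the seat board's frame; same springs, same forces and travel.
- needle_left (a point): Tip of the left pointer, a dark steel wire 4.4 mm thick that sticks out past the far edge of the seat board at its far left corner and bends outward across the far face of the left scale. Tip at rest 103 mm above the table; it sinks as the corner is pressed. It touches nothing.
- needle_right (a point): Tip of the right pointer, the mirror image.
- mark_left (a point): Left scale's mark: the height the left pointer must sink to. A fixed dark marker clipped on the outer edge of the scale (upright aluminium strip 50 mm wide, top at 132 mm, 35 mm beyond the board) with a flat wedge, 4 mm high, reaching inward to the pointer. Point: mid-height of the wedge, straight below the resting pointer's tip, 22 to 42 mm down; differs from the right one. z axis up.
- mark_right (a point): The right scale's mark, the mirror image, set at its own height.
- tape: Roll of tape, 56 mm across, 22 mm high, on the stand between the scales; a bystander. Origin: centre of its underside.
- chalk: White chalk block 22 x 45 x 12 mm, on the stand beside the tape; a bystander. Origin: centre of its underside.
- tacks: Glass tack jar, 56 mm across, 70 mm high, to the left; a bystander. Origin: centre of its underside.
- hammer: Hammer 260 mm long lying to the left; a bystander. Origin: centre of its underside.
- glue: Spray can 64 mm across, 200 mm high, to the right; a bystander. Origin: centre of its underside.
- screwdriver: Screwdriver 200 mm long lying to the right; a bystander. Origin: centre of its underside.
- stapler: Blue staple gun lying on its side, 200 x 130 mm, 35 mm high, to the right, near the robot; a bystander. Origin: centre of its underside.

How it is judged:
By the outcome, as a careful person would: the job done as asked, in the order asked, and still so for the second after the job is handed in, with the robot touching nothing.
It also fails if it takes over 53 s, if anything falls off the work surface, if the arm or the gripper's body presses on something with over 40 N, if the wrist force passes 120 N, or if a joint passes its speed limit or range.

## Working session

There is one attempt and no reset: what is moved stays moved. The work goes in short steps, each a Python script; the robot and the scene stay as the last script left them, time stands still between calls to the robot, and variables do not carry over. Pictures are saved under pics/ and viewed, at most 10 in all, crops included, and the job is handed in when it is done.

```bash
mkdir -p pics; ls; python3 - <<'E'
from station import arm,snapshot,camera_info
import cv2,numpy as np
for n in("scene","side"):
    cv2.imwrite(f"pics/{n}0.png",snapshot(n)); c=camera_info(n); print(n,c['fx'],c['cx'],c['cy'],c['dist_coeffs'],(-np.array(c['R']).T@np.array(c['t'])).round(3),np.array(c['R'])[2].round(2))
print(camera_info("wrist"),arm.read_eef_rot(),arm.read_time())
E
```

```text
pics
scene 423.90280607757126 259.19998392101223 183.05393862382286 [-0.02616884  0.          0.          0.          0.        ] [ 1.084 -0.888  0.871] [-0.43  0.68 -0.59]
side 413.2655617289405 261.23194476943576 192.84279331139226 [-0.05610091  0.          0.          0.          0.        ] [-0.006 -0.844  1.117] [ 0.37  0.58 -0.72]
{'fx': 283.36502503424646, 'fy': 283.36502503424646, 'cx': 258.5178101989174, 'cy': 191.5542022959796, 'dist_coeffs': array([-0.03272195,  0.        ,  0.        ,  0.        ,  0.        ]), 'T_tool_cam': array([[-1.39409470e-03, -9.49293771e-01, -3.14387329e-01,
         8.08670434e-02],
       [ 9.99998956e-01, -1.20410679e-03, -7.98512366e-04,
         1.43756358e-04],
       [ 3.79466897e-04, -3.14388114e-01,  9.49294459e-01,
        -6.89417859e-02],
       [ 0.00000000e+00,  0.00000000e+00,  0.00000000e+00,
         1.00000000e+00]])} [ 1.60636908e-01  9.87012872e-01 -1.15843817e-03 -1.80121551e-04] 0.1
```

View pics/scene0.png

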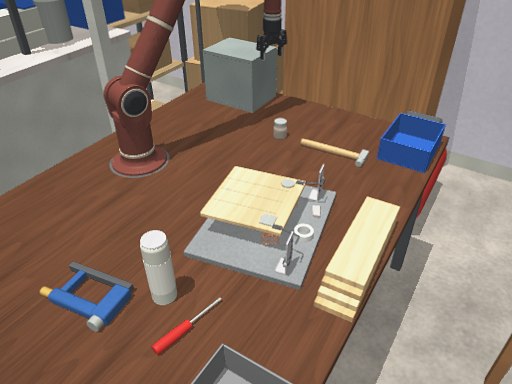

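View pics/side0.png

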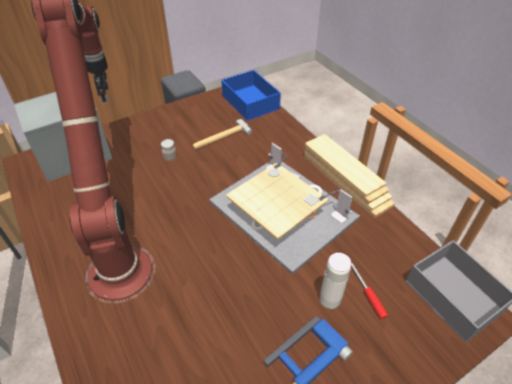

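Both views show the stand. The round pad is at scene (288,183) / side (273,172), and the square pad at scene (269,219) / side (312,199). I'll triangulate these.

```bash
cat > h.py <<'E'
from station import arm,snapshot,camera_info,ticket
import cv2,numpy as np
from scipy.spatial.transform import Rotation as Ro
def ray(n,uv,pose=None):
    c=camera_info(n);K=np.array([[c['fx'],0,c['cx']],[0,c['fy'],c['cy']],[0,0,1]])
    p=cv2.undistortPoints(np.array([[uv]],float),K,np.array(c['dist_coeffs']))[0,0]
    d=np.array([p[0],p[1],1.])
    if n=="wrist":
        T=np.eye(4);T[:3,:3]=Ro.from_quat(pose[1]).as_matrix();T[:3,3]=pose[0];T=T@np.array(c['T_tool_cam'])
        return T[:3,3],T[:3,:3]@d
    R=np.array(c['R']);return -R.T@np.array(c['t']),R.T@d
def plane(n,uv,z,pose=None):
    o,d=ray(n,uv,pose);return o+d*(z-o[2])/d[2]
def pose(): return arm.read_tool_pos(),arm.read_eef_rot()
def wsnap(name):
    p=pose();im=snapshot("wrist");cv2.imwrite(f"pics/{name}.png",im);return p,im
def proj(X,p):
    c=camera_info("wrist");K=np.array([[c['fx'],0,c['cx']],[0,c['fy'],c['cy']],[0,0,1]])
    T=np.eye(4);T[:3,:3]=Ro.from_quat(p[1]).as_matrix();T[:3,3]=p[0];T=np.linalg.inv(T@np.array(c['T_tool_cam']))
    return cv2.projectPoints(np.array([X],float),cv2.Rodrigues(T[:3,:3])[0],T[:3,3],K,np.array(c['dist_coeffs']))[0][0,0]
def ori(yaw,a):
    # tool x along yaw dir (far), z down, tilted by a so the wrist leans to the far side
    x=np.array([np.cos(yaw)*np.cos(a),np.sin(yaw)*np.cos(a),-np.sin(a)])
    z=np.array([-np.cos(yaw)*np.sin(a),-np.sin(yaw)*np.sin(a),-np.cos(a)])
    return Ro.from_matrix(np.c_[x,np.cross(z,x),z]).as_quat()
E
python3 - <<'E'
from h import *
for n,l,r in(("scene",(288,183),(269,219)),("side",(273,172),(312,199))):
    L,R=plane(n,l,.105),plane(n,r,.105);d=L-R
    print(n,L.round(3),R.round(3),np.linalg.norm(d).round(3),np.arctan2(-d[0],d[1]))
    yaw=np.arctan2(-d[0],d[1])
print(Ro.from_quat(arm.read_eef_rot()).as_matrix().round(2))
for a in(0,.2,.35,.5,.6,.7):
  for P in(L,R):
    for s in (0,np.pi):
      q=ori(yaw,a)
      if s: q=(Ro.from_quat(q)*Ro.from_euler('z',s)).as_quat()
      z=Ro.from_quat(q).as_matrix()[:,2];j=arm.ik(P+[0,0,.03]-.073*z,q);print(a,s,None if j is None else np.round(j,2))
s=snapshot("scene")[150:280,230:350];cv2.imwrite("pics/c.png",cv2.resize(s,None,fx=5,fy=4.6,interpolation=2))
E
```

```text
scene [0.609 0.04  0.105] [ 0.645 -0.133  0.105] 0.177 0.20375841634643402
side [0.605 0.042 0.105] [ 0.645 -0.137  0.105] 0.183 0.21805658567224925
[[-0.95  0.32 -0.  ]
 [ 0.32  0.95 -0.  ]
 [-0.   -0.   -1.  ]]
0 0 [-0.5   0.74  0.68  1.68 -0.56  0.92 -0.95]
0 3.141592653589793 [-0.06  0.65 -0.08  1.67  0.06  0.83  1.63]
0 0 [-0.19  0.82  0.7   1.52 -0.58  1.02 -0.7 ]
0 3.141592653589793 [ 0.17  0.72  0.01  1.51 -0.01  0.91  1.97]
0.2 0 [-0.49  0.84  0.71  1.5  -0.48  1.2  -1.03]
0.2 3.141592653589793 [-0.08  0.74 -0.07  1.48  0.07  1.12  1.62]
0.2 0 [-0.21  0.92  0.75  1.34 -0.49  1.27 -0.79]
0.2 3.141592653589793 [0.13 0.81 0.03 1.32 0.05 1.19 1.92]
0.35 0 [-0.47  0.92  0.72  1.36 -0.45  1.4  -1.06]
0.35 3.141592653589793 [-0.08  0.82 -0.09  1.34  0.09  1.33  1.6 ]
0.35 0 [-0.21  1.01  0.79  1.19 -0.45  1.46 -0.83]
0.35 3.141592653589793 [0.12 0.89 0.02 1.18 0.11 1.4  1.88]
0.5 0 [-0.44  1.01  0.74  1.22 -0.42  1.59 -1.08]
0.5 3.141592653589793 [-0.08  0.91 -0.11  1.2   0.11  1.53  1.59]
0.5 0 [-0.19  1.1   0.82  1.04 -0.42  1.65 -0.86]
0.5 3.141592653589793 [ 0.11  0.98 -0.01  1.03  0.16  1.61  1.86]
0.6 0 [-0.43  1.07  0.75  1.13 -0.41  1.72 -1.09]
0.6 3.141592653589793 [-0.08  0.97 -0.12  1.11  0.12  1.67  1.58]
0.6 0 [-0.18  1.16  0.84  0.94 -0.4   1.77 -0.87]
0.6 3.141592653589793 [ 0.1   1.05 -0.02  0.92  0.19  1.75  1.85]
0.7 0 [-0.41  1.13  0.75  1.03 -0.4   1.84 -1.1 ]
0.7 3.141592653589793 [-0.08  1.03 -0.14  1.02  0.14  1.8   1.58]
0.7 0 [-0.16  1.22  0.84  0.83 -0.37  1.9  -0.89]
0.7 3.141592653589793 [ 0.1   1.11 -0.03  0.81  0.23  1.89  1.86]
```

View pics/c.png

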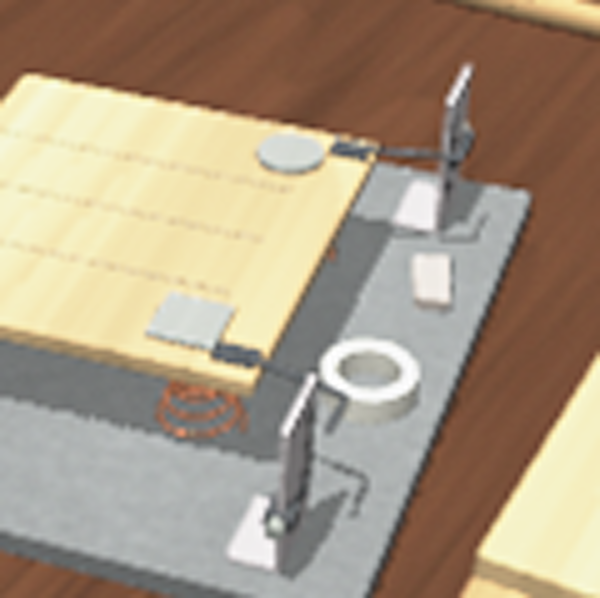

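The zoomed view shows the wires bending across the scales' far faces, with the marker clips on the outer edges. I'll lean the wrist over the far side so the wrist camera sees the needle and mark while pressing.

```bash
python3 - <<'E'
from h import *
yaw,a=.212,.4
q=ori(yaw,a);z=Ro.from_quat(q).as_matrix()[:,2]
P=np.array([.607,.041,.105])
arm.move_gripper(0.0)
arm.movep(P+[0,0,.15]-.073*z,q)
arm.line_to(P+[0,0,.035]-.073*z,.12)
print(arm.read_time(),arm.read_ft_force(),arm.read_opening())
p,im=wsnap("w1"); print(proj(P,p))
cv2.imwrite("pics/w1b.png",cv2.resize(im,(800,600)))
E
```

```text
4.525 [0.03745911 0.76557721 0.32899683] -8.00128206476578e-05
[258.33622898 205.34414155]
```

View pics/w1b.png

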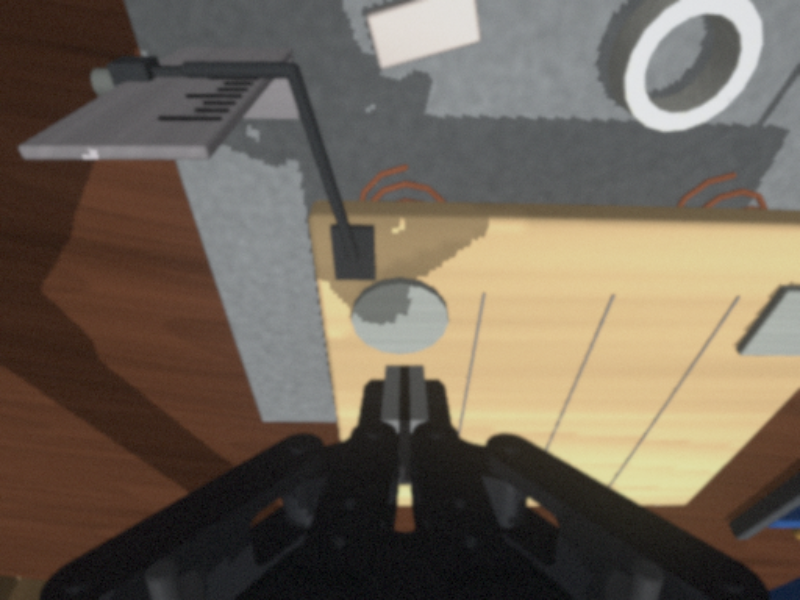

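The pad is where the projection predicts (about 400,317 in the enlarged picture). The needle runs along y≈68 to the clip at (130,70), but the view is too steep. I'll tilt further, touch the pad, press part way and collect frames.

```bash
cat >> h.py <<'E'
yaw,A=.212,.55
Q=ori(yaw,A);Z=Ro.from_quat(Q).as_matrix()[:,2];X=Ro.from_quat(Q).as_matrix()[:,0]
PL=np.array([.607,.041,.105]);PR=np.array([.645,-.135,.105])
ex=np.array([np.cos(yaw),np.sin(yaw),0]);ey=np.array([-np.sin(yaw),np.cos(yaw),0])
def tcp(P,sink,iny=0): # lower finger corner (tool +x 11 mm) at P, sunk; iny: shift along stand y
    return P+iny*ey-[0,0,sink]-.011*X-.073*Z
E
python3 - <<'E'
from h import *
c0=lambda s:tcp(PL,s,-.005)
arm.line_to(c0(-.035),.12,ori=Q)
arm.line_to(c0(-.004),.05)
ims=[];
for s in(-.004,-.001,.002,.005,.010):
    arm.line_to(c0(s),.03);arm.pause(.1)
    p,im=wsnap(f"L{s*1000:.0f}");print(s,np.round(arm.read_ft_force(),1),np.round(p[0]-c0(s),4))
    if s in(-.004,.005,.010): ims.append(cv2.resize(im[0:130,0:260],None,fx=1.5*2,fy=3,interpolation=2)[:, :780][0:390])
print(arm.read_time())
ims=[i[:,:] for i in ims]
cv2.imwrite("pics/m1.png",np.vstack([cv2.resize(i,(400,200)) if 0 else cv2.resize(i,(560,200)) for i in ims]))
E
```

```text
-0.004 [ 0.3  0.3 -0.2] [ 0.0001 -0.      0.0002]
-0.001 [ 0.6  0.2 -0.3] [-0.      0.     -0.0001]
0.002 [-0.3  0.1  0.5] [-0.  0. -0.]
0.005 [0.1 0.9 1.2] [0.0002 0.     0.0003]
0.01 [2.3 1.  5.1] [0.0003 0.0001 0.0005]
7.7083
```

View pics/m1.png

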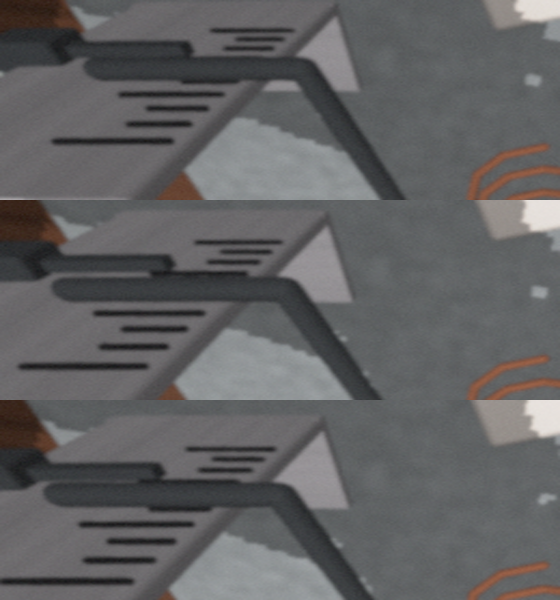

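The frames show the wedge ending at about (188,50), with the needle just below it and hardly moved yet (5 N at nominal 10 mm). To settle the parallax between wedge and needle, I'll take a flatter view from farther out.

```bash
python3 - <<'E'
from h import *
import json
arm.line_to(tcp(PL,-.045,-.005),.12)
best=None
for a in(.75,.7,.65):
  for dx in(.07,.05,.03,.015):
    q=ori(yaw,a);z=Ro.from_quat(q).as_matrix()[:,2]
    t=PL+dx*ex+.02*ey+[0,0,.04]-.073*z
    if arm.ik(t,q) is not None:
        try: arm.line_to(t,.12,ori=q)
        except arm.MotionError: continue
        best=(a,dx);break
  if best:break
print(best,arm.read_time())
p,im=wsnap("far1");p0=p
json.dump([list(map(float,p[0])),list(map(float,p[1]))],open("far1.json","w"))
tip=PL+.09*ex; print(proj(tip,p))
u,v=proj(tip+.03*ey,p).astype(int);print(u,v)
x0=max(0,min(u-100,312));y0=max(0,min(v-60,264));print(x0,y0)
a1=cv2.resize(im[y0:y0+100,x0:x0+200],None,fx=4,fy=3,interpolation=2)
b=cv2.imread("pics/L-4.png")[0:100,0:200]
cv2.imwrite("pics/m2.png",np.vstack([a1,cv2.resize(b,None,fx=4,fy=3,interpolation=2)]))
E
```

```text
(0.75, 0.015) 8.8667
[307.52758395  97.40909247]
232 97
132 37
```

View pics/m2.png

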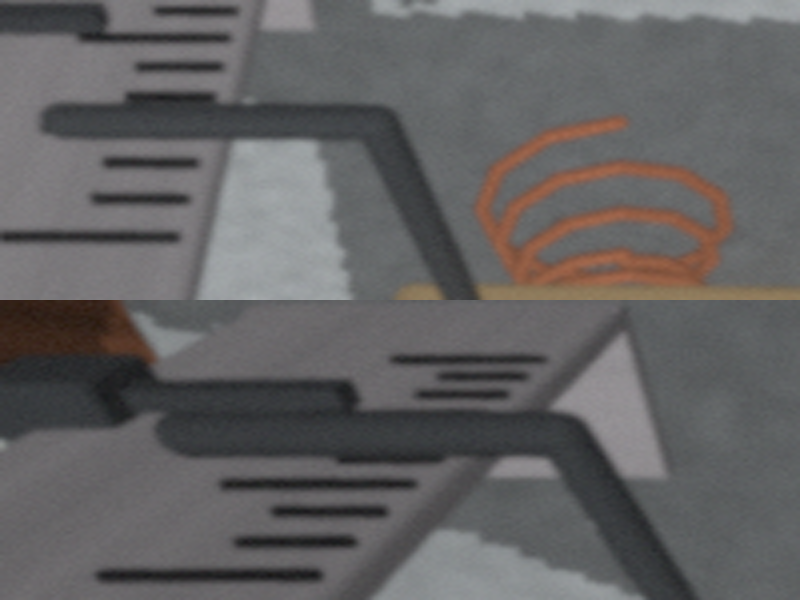

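The upper half, the far view, shows the wedge end at about (105,18) and the needle tip at (42,120). The lower half shows them at (355,97) and (160,133) within that half. Triangulating.

```bash
cat >> h.py <<'E'
def tri(rs):
    M=np.zeros((3,3));b=np.zeros(3)
    for o,d in rs:
        d=d/np.linalg.norm(d);I=np.eye(3)-np.outer(d,d);M+=I;b+=I@o
    return np.linalg.solve(M,b)
def st(P,P0): # stand-axis coords relative to pad
    D=P-P0;return np.round([D@ex*1e3,D@ey*1e3,P[2]*1e3],1)
E
python3 - <<'E'
from h import *
import json
f=json.load(open("far1.json"));g=(tcp(PL,-.004,-.005),Q)
for n,a,b in(("wedge mid",(158.5,43),(88.7,32.3)),("wedge up-img",(158.5,38),(88.7,27.3)),("wedge low-img",(158.5,48),(88.7,37.3)),("needle tip",(142.5,77),(40,44.3)),("bend",(228,77.5),(143,44.7))):
    print(n,st(tri([ray("wrist",a,f),ray("wrist",b,g)]),PL))
for n,a,po in(("needle@103",(142.5,77),f),("needle@103",(40,44.3),g)): print(n,st(plane("wrist",a,.103,po),PL))
E
```

```text
wedge mid [88.6 66.9 66.8]
wedge up-img [90.1 66.8 65.4]
wedge low-img [87.1 67.1 68.3]
needle tip [ 98.6  63.7 102.8]
bend [ 97.6  31.2 102.3]
needle@103 [ 98.7  63.6 103. ]
needle@103 [ 98.7  63.4 103. ]
```

Triangulation puts the left mark at z ≈ 67 mm, about 36 mm down. The needle tip comes out at 102.8 mm, which agrees with the given 103. Next I'll press in steps, tracking the needle height by casting onto its vertical plane.

```bash
cat >> h.py <<'E'
def needle(im,p,P0,s,x0=.0986,drop=True,ys=np.linspace(.040,.060,21)):
    g=cv2.cvtColor(im,cv2.COLOR_BGR2GRAY).astype(np.float32);hs=np.arange(.050,.112,.0005);pr=[]
    for h in hs:
        x=x0-(((h-.0925)**2-.0105**2)/.52 if drop else 0)
        uv=np.array([proj(P0+x*ex+s*y*ey+[0,0,h-P0[2]],p) for y in ys],np.float32)
        pr.append(cv2.remap(g,uv[None,:,0],uv[None,:,1],cv2.INTER_LINEAR,borderValue=255).mean())
    pr=cv2.blur(np.array(pr)[:,None],(1,9)).ravel();i=pr[5:-5].argmin()+5
    return hs[i]*1e3,pr[i]
E
python3 - <<'E'
from h import *
import json
for n,s in(("L-4",-.004),("L5",.005),("L10",.010)):
    print(n,needle(cv2.imread(f"pics/{n}.png"),(tcp(PL,s,-.005),Q),PL,1))
c0=lambda s:tcp(PL,s,-.005)
arm.line_to(c0(-.045),.15,ori=Q);arm.line_to(c0(.0),.1)
for s in(.010,.013,.016,.019,.022):
    arm.line_to(c0(s),.04);arm.pause(.1)
    p,im=wsnap(f"M{s*1000:.0f}");f=arm.read_ft_force();print(s,f.round(1),(p[0][2]-c0(s)[2]).round(4),needle(im,p,PL,1))
    if np.linalg.norm(f)>20: break
print(arm.read_time())
cv2.imwrite("pics/m3.png",cv2.resize(im[0:200,0:260],None,fx=3,fy=3,interpolation=2))
E
```

```text
L-4 (np.float64(100.50000000000004), np.float32(54.632088))Traceback (most recent call last):
  File "<stdin>", line 4, in <module>
  File "h.py", line 43, in needle
    uv=np.array([proj(P0+x*ex+s*y*ey+[0,0,h-P0[2]],p) for y in ys],np.float32)
                 ~~~~^^^^^^^^^^^^^^^^^^^^^^^^^^^^^^^^
  File "h.py", line 18, in proj
    c=camera_info("wrist");K=np.array([[c['fx'],0,c['cx']],[0,c['fy'],c['cy']],[0,0,1]])
ValueError: time passes only in moves, steps and waits
```

```bash
sed -i 's/^from scipy/import functools\nfrom scipy/; s/^def ray/camera_info=functools.lru_cache(None)(camera_info)\ndef ray/; s/np.linspace(.040,.060,21)/np.linspace(.034,.040,13)/' h.py
python3 - <<'E'
from h import *
for n,s in(("L-4",-.004),("L5",.005),("L10",.010)):
    print(n,needle(cv2.imread(f"pics/{n}.png"),(tcp(PL,s,-.005),Q),PL,1))
c0=lambda s:tcp(PL,s,-.005)
arm.line_to(c0(-.045),.15,ori=Q);arm.line_to(c0(.0),.1)
for s in(.010,.013,.016,.019,.022):
    arm.line_to(c0(s),.04);arm.pause(.1)
    p,im=wsnap(f"M{s*1000:.0f}");f=arm.read_ft_force();print(s,f.round(1),(p[0][2]-c0(s)[2]).round(4),needle(im,p,PL,1))
    if np.linalg.norm(f)>20: break
print(arm.read_time())
cv2.imwrite("pics/m3.png",cv2.resize(im[0:200,0:260],None,fx=3,fy=3,interpolation=2))
E
```

```text
L-4 (np.float64(101.50000000000004), np.float32(56.600677))
L5 (np.float64(101.50000000000004), np.float32(57.84183))
L10 (np.float64(99.00000000000004), np.float32(57.966213))
0.01 [2.6 1.1 4.7] 0.001 (np.float64(99.50000000000004), np.float32(57.93786))
0.013 [2.7 1.  6. ] 0.0007 (np.float64(95.50000000000004), np.float32(58.97425))
0.016 [2.7 2.1 6.3] 0.0009 (np.float64(92.00000000000004), np.float32(58.000828))
0.019 [2.7 2.  7.4] 0.0011 (np.float64(88.50000000000004), np.float32(57.88202))
0.022 [1.9 2.3 7.6] 0.0013 (np.float64(85.00000000000003), np.float32(57.46882))
12.1333
```

View pics/m3.png

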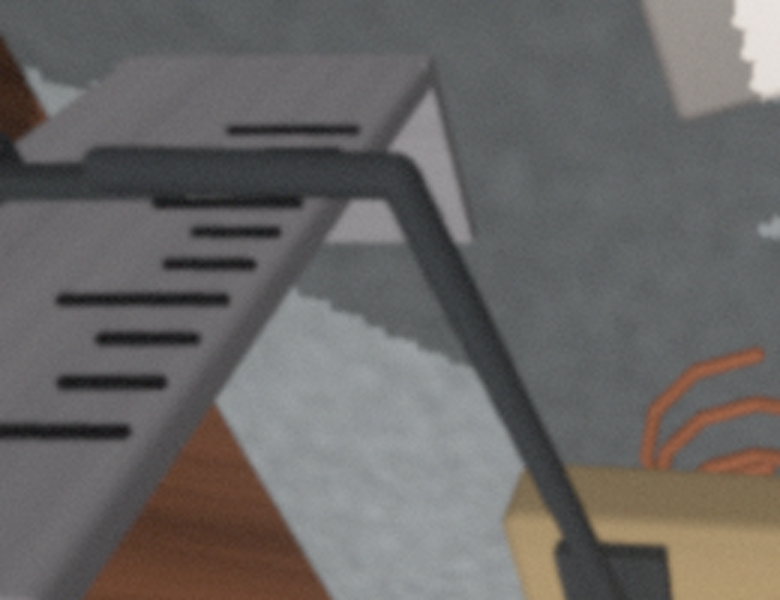

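The needle now runs level, with its bend at about (395,172) and its tip at (85,172), partly covering the wedge. I'll check the height from the bend point and solve its in-plane motion.

```bash
python3 - <<'E'
from h import *
def onx(uv,p,x):
    o,d=ray("wrist",uv,p);t=(x-(o-PL)@ex)/(d@ex);return st(o+t*d,PL)
p=pose();print(p[0]-tcp(PL,.022,-.005),np.degrees((Ro.from_quat(p[1]).inv()*Ro.from_quat(Q)).magnitude()))
g=(tcp(PL,-.004,-.005),Q)
for x in(.0965,.0975,.0985): print(onx((143,44.7),g,x),onx((131.7,57.3),p,x),onx((28.5,57.5),p,x))
# ratio check: where is the pad/steel: scene view too
a=snapshot("scene");cv2.imwrite("pics/scene_p.png",a)
z=cv2.imread("pics/scene0.png")
k=lambda i:cv2.resize(i[155:285,255:340],None,fx=4.5,fy=4.5,interpolation=2)
cv2.imwrite("pics/m4.png",np.hstack([k(z),k(a)]))
E
```

```text
[0.00049839 0.00013987 0.00129719] 0.09355924939363354
[ 96.5  32.  100.1] [96.5 33.7 83. ] [96.5 67.  81.5]
[ 97.5  31.  102.5] [97.5 32.7 85.2] [97.5 65.1 83.8]
[ 98.5  30.1 105. ] [98.5 31.7 87.5] [98.5 63.2 86. ]
```

View pics/m4.png

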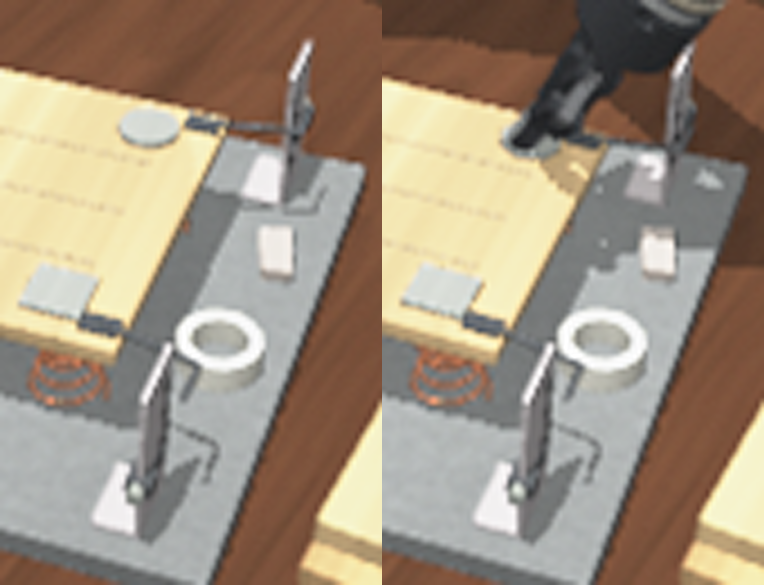

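The right corner is unchanged, and the gripper is clear of the left scale. Vision says the left pointer is at about 86 mm, and the lag is finger compliance. I'll keep pressing in small steps toward 67 mm.

```bash
python3 - <<'E'
from h import *
c0=lambda s:tcp(PL,s,-.005)
for s in(.025,.028,.031,.034):
    arm.line_to(c0(s),.04);arm.pause(.1)
    p,im=wsnap(f"M{s*1000:.0f}");f=arm.read_ft_force();n=needle(im,p,PL,1);print(s,f.round(1),(p[0][2]-c0(s)[2]).round(4),n,arm.read_opening())
    if np.linalg.norm(f)>22 or n[0]<69: break
print(arm.read_time())
cv2.imwrite("pics/m5.png",cv2.resize(im[0:200,0:260],None,fx=3,fy=3,interpolation=2))
E
```

```text
0.025 [1.9 1.2 9.2] 0.0015 (np.float64(81.50000000000003), np.float32(57.23373)) 0.0008049272936859914
0.028 [2.  1.4 9.2] 0.0017 (np.float64(78.00000000000003), np.float32(56.6358)) -0.0044068372502009635
0.031 [ 0.7  1.6 10. ] 0.0019 (np.float64(74.50000000000003), np.float32(56.68356)) 0.0011368925662698876
0.034 [ 2.1  0.6 10.2] 0.0021 (np.float64(70.50000000000001), np.float32(56.47527)) 0.0021564935244027966
13.7833
```

View pics/m5.png

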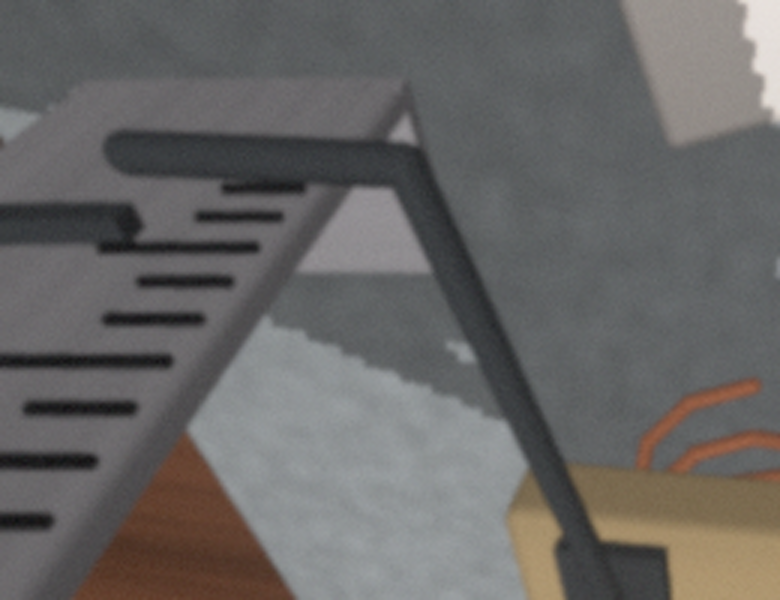

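The wedge end is at (140,222) and the needle tip at (107,150), now passing in front of it. I'll triangulate the wedge again from three views and get the tip height.

```bash
python3 - <<'E'
from h import *
import json
def onx(uv,p,x):
    o,d=ray("wrist",uv,p);t=(x-(o-PL)@ex)/(d@ex);return st(o+t*d,PL)
p=pose();f=json.load(open("far1.json"));g=(tcp(PL,-.004,-.005),Q)
rf,rg,rp=ray("wrist",(158.5,43),f),ray("wrist",(88.7,32.3),g),ray("wrist",(46.7,74.3),p)
print([st(tri(r),PL) for r in([rf,rg,rp],[rf,rp],[rg,rp])])
for x in(.0975,.0981,.0986): print(onx((35.5,50),p,x),onx((133.3,54.5),p,x))
print(onx((46.7,74.3),p,.0886))
E
```

```text
[array([88.2, 67.1, 66.2]), array([88.1, 67.1, 66.1]), array([87.9, 67.6, 65.2])]
[97.5 64.3 68.3] [97.5 31.8 73.1]
[98.1 63.2 69.7] [98.1 31.2 74.5]
[98.6 62.3 71. ] [98.6 30.7 75.6]
[88.6 66.6 66.6]
```

The left tip is at about 69.9 mm and the mark at 66.4 mm, so about 2.5 mm more tool travel is needed. Then I'll hold.

```bash
python3 - <<'E'
from h import *
c0=lambda s:tcp(PL,s,-.005)
arm.line_to(c0(.0365),.02);arm.pause(.15)
p,im=wsnap("hold");print(arm.read_ft_force().round(1),p[0][2]-c0(.0365)[2],needle(im,p,PL,1))
g=cv2.cvtColor(im,cv2.COLOR_BGR2GRAY)
col=g[30:90,44:56].mean(1).round();print(col.astype(int).tolist())
x=(((-.0255)**2-.0105**2)/.522)
for h in(.0645,.0664,.068): print(h,proj(PL+(.0986-.486*x)*ex+(.055)*ey+[0,0,h-.105],p))
print(arm.read_time())
E
```

```text
[ 2.   0.5 10.7] 0.0023449318803458186 (np.float64(67.00000000000001), np.float32(56.36859))
[105, 105, 105, 104, 104, 104, 103, 103, 103, 103, 101, 95, 79, 59, 53, 53, 56, 58, 59, 60, 61, 60, 60, 60, 58, 55, 58, 73, 92, 102, 105, 106, 105, 105, 106, 106, 107, 106, 106, 108, 106, 107, 107, 106, 107, 106, 105, 104, 104, 105, 105, 104, 99, 82, 54, 33, 36, 58, 83, 99]
0.0645 [64.63042154 44.67607712]
0.0664 [61.87411593 47.30564434]
0.068 [59.49337181 49.58036056]
14.2583
```

The tip is at about 67.1 mm, so I'll nudge 0.4 mm, hold, release and move to the right corner. Hover and far views there come first.

```bash
python3 - <<'E'
from h import *
import json
c0=lambda s:tcp(PL,s,-.005)
arm.line_to(c0(.0369),.02);arm.pause(1.4)
arm.line_to(c0(.0),.06);arm.line_to(c0(-.05),.15)
p,im=wsnap("Lrel");
r=lambda s:tcp(PR,s,.005)
arm.line_to(r(-.05),.2)
best=None
for a in(.75,.7,.65,.6):
  for dx in(.015,.0,-.02):
    q=ori(yaw,a);z=Ro.from_quat(q).as_matrix()[:,2];t=PR+dx*ex-.02*ey+[0,0,.04]-.073*z
    try: arm.line_to(t,.12,ori=q)
    except arm.MotionError: continue
    best=(a,dx);break
  if best:break
p,im1=wsnap("farR");json.dump([p[0].tolist(),p[1].tolist()],open("farR.json","w"))
arm.line_to(r(-.04),.12,ori=Q);arm.line_to(r(-.004),.1);arm.pause(.1)
p2,im2=wsnap("R-4");json.dump([p2[0].tolist(),p2[1].tolist()],open("R-4.json","w"))
print(best,arm.read_time(),proj(PR,p2),arm.read_ft_force().round(1))
o=[]
for pp,im in((p,im1),(p2,im2)):
    u,v=proj(PR+.095*ex-.05*ey,pp).astype(int);x0=int(np.clip(u-100,0,312));y0=int(np.clip(v-60,0,284));print(x0,y0)
    o.append(cv2.resize(im[y0:y0+100,x0:x0+200],None,fx=4,fy=3,interpolation=2))
cv2.imwrite("pics/m6.png",np.vstack(o))
print(needle(im2,p2,PR,-1))
E
```

```text
(0.75, 0.0) 19.8583 [267.05447723 225.19346831] [-1.4  0.7 -0.3]
249 0
312 0
(np.float64(109.00000000000006), np.float32(55.990242))
```

View pics/m6.png

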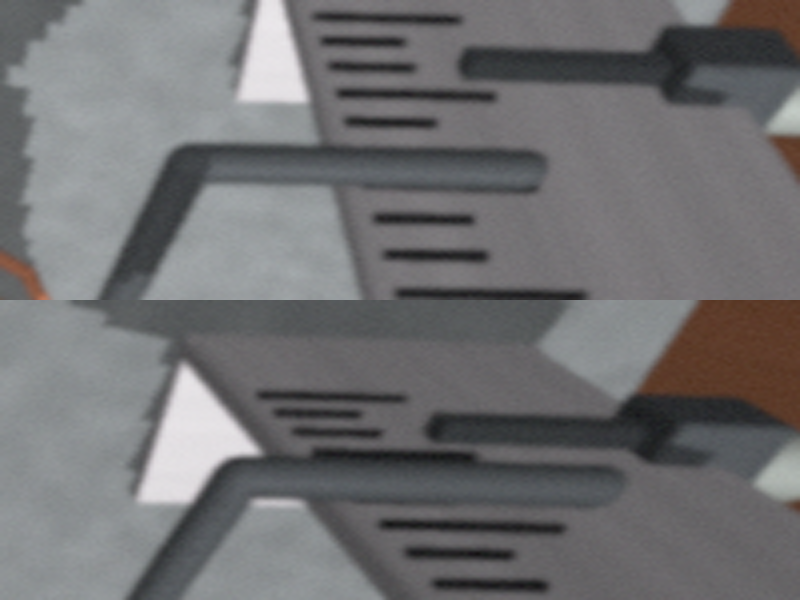

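In the far view (upper half), the wedge end is at (462,64) and the tip at (546,172). In the near view (lower half) they are at (428,128) and (624,187). That was the tenth picture, so from here I'll work with numbers only.

```bash
python3 - <<'E'
from h import *
import json
f=json.load(open("farR.json"));g=json.load(open("R-4.json"))
print((np.array(g[0])-tcp(PR,-.004,.005)).round(4))
for n,a,b in(("wedge",(364.5,21.3),(419,42.7)),("wedge up",(364.5,16.3),(419,37.9)),("wedge lo",(364.5,26.5),(419,47.2)),("tip",(385.5,57.3),(468,62.3)),("bend",(296.5,54),(370,58.3))):
    print(n,st(tri([ray("wrist",a,f),ray("wrist",b,g)]),PR))
for a,po in(((385.5,57.3),f),((468,62.3),g),((296.5,54),f),((370,58.3),g)): print(st(plane("wrist",a,.103,po),PR))
# pad centroid check in R-4 / farR at z=.105: grey bright blob near the projection
for n,po in(("farR",f),("R-4",g)):
    im=cv2.imread(f"pics/{n}.png");u,v=proj(PR,po)
    hsv=cv2.cvtColor(im,cv2.COLOR_BGR2HSV);m=((hsv[...,1]<45)&(hsv[...,2]>90)).astype(np.uint8)
    k,l,s,c=cv2.connectedComponentsWithStats(m)
    for i in range(1,k):
        if s[i,4]>400 and np.hypot(*(c[i]-[u,v]))<70: print(n,(u,v),s[i],c[i],st(plane("wrist",c[i],.105,po),PR))
E
```

```text
[ 0.0002 -0.0004  0.0002]
wedge [ 82.5 -66.9  63.3]
wedge up [ 84.2 -66.6  62.3]
wedge lo [ 81.1 -67.   64.8]
tip [ 92.8 -63.6 103.5]
bend [ 92.4 -32.  101.4]
[ 92.3 -63.9 103. ]
[ 92.6 -63.9 103. ]
[ 93.3 -31.9 103. ]
[ 93.4 -31.1 103. ]
farR (np.float64(229.27824394654328), np.float64(188.4626364147741)) [ 192  169   68   35 2115] [226.07044917 185.71347518] [  3.5   1.7 105. ]
R-4 (np.float64(267.0544772270765), np.float64(225.19346830656258)) [ 228  190   89   56 2730] [265.32564103 220.19010989] [  5.    1.1 105. ]
```

The right mark comes out at z ≈ 63.5 mm. I'll make the tracker robust with a wire-wide window and test it on stored frames before pressing.

```bash
cat >> h.py <<'E'
def band(im,p,P0,s,y0,y1,xr,w=9.5,lo=.045,hi=.120,curve=True,thr=90):
    g=cv2.cvtColor(im,cv2.COLOR_BGR2GRAY).astype(np.float32);hs=np.arange(lo,hi,.0005);pr=[]
    for h in hs:
        k=((h-.0925)**2-.0105**2)/.522 if curve else 0
        uv=np.array([proj(P0+(xr-.486*k)*ex+s*(y-.874*k)*ey+[0,0,h-P0[2]],p) for y in np.linspace(y0,y1,9)],np.float32)
        pr.append(cv2.remap(g,uv[None,:,0],uv[None,:,1],cv2.INTER_LINEAR,borderMode=cv2.BORDER_REPLICATE).mean())
    pr=np.array(pr);d=(pr<thr).astype(np.uint8) # dark runs
    e=np.flatnonzero(np.diff(np.r_[0,d,0]));return [(round(1e3*(hs[a]+hs[b-1])/2,1),round((b-a)*.5,1)) for a,b in e.reshape(-1,2) if b-a>6]
E
python3 - <<'E'
from h import *
import json
g=json.load(open("R-4.json"));im=cv2.imread("pics/R-4.png")
print("R rest",band(im,g,PR,-1,.058,.062,.0925),band(im,g,PR,-1,.046,.05,.0927))
print("R wedge",band(im,g,PR,-1,.069,.075,.0825,curve=False))
for n,s in(("L-4",-.004),("hold",.0365),("M34",.034)):
    p=[tcp(PL,s,-.005)+[0,0,.0023 if s>0 else 0],Q];i=cv2.imread(f"pics/{n}.png")
    print(n,[band(i,p,PL,1,y-.002,y+.002,.0986) for y in(.06,.05,.045)],"wedge",band(i,p,PL,1,.068,.072,.0886,curve=False))
i=cv2.imread("pics/Lrel.png");print("rel",band(i,[tcp(PL,-.05,-.005),Q],PL,1,.058,.062,.0986))
E
```

```text
R rest [(np.float64(47.0), np.float64(4.5)), (np.float64(87.8), np.float64(11.0)), (np.float64(101.8), np.float64(10.0))] [(np.float64(78.8), np.float64(5.0)), (np.float64(84.0), np.float64(3.5)), (np.float64(98.3), np.float64(9.0)), (np.float64(106.0), np.float64(3.5))]
R wedge [(np.float64(62.3), np.float64(13.0)), (np.float64(77.5), np.float64(8.5)), (np.float64(85.0), np.float64(4.5))]
L-4 [[(np.float64(98.0), np.float64(20.5))], [(np.float64(83.0), np.float64(4.5)), (np.float64(101.3), np.float64(16.0))], [(np.float64(85.8), np.float64(10.0)), (np.float64(94.0), np.float64(3.5)), (np.float64(104.5), np.float64(13.5)), (np.float64(114.5), np.float64(3.5))]] wedge [(np.float64(73.0), np.float64(26.5))]
hold [[(np.float64(67.3), np.float64(11.0)), (np.float64(85.5), np.float64(8.5))], [(np.float64(69.3), np.float64(12.0)), (np.float64(88.8), np.float64(6.0))], [(np.float64(70.0), np.float64(11.5))]] wedge [(np.float64(48.8), np.float64(8.0)), (np.float64(67.3), np.float64(11.0))]
M34 [[(np.float64(70.8), np.float64(11.0)), (np.float64(86.0), np.float64(8.5))], [(np.float64(72.5), np.float64(11.5)), (np.float64(89.3), np.float64(6.0))], [(np.float64(74.8), np.float64(14.0))]] wedge [(np.float64(50.2), np.float64(11.0)), (np.float64(67.3), np.float64(11.0))]
rel [(np.float64(78.3), np.float64(67.0))]
```

The tracker agrees with my manual values (left hold about 66.5 mm against the mark at 66.4). I'll press the right corner, shifted slightly inward for clearance.

```bash
python3 - <<'E'
from h import *
P=PR-.005*ex
r=lambda s:tcp(P,s,.008)
arm.line_to(r(-.004),.05)
for s in(.012,.022,.027,.031,.034):
    arm.line_to(r(s),.05);arm.pause(.1)
    p,im=wsnap(f"R{s*1000:.0f}");f=arm.read_ft_force()
    b=[[(float(a),float(w)) for a,w in band(im,p,PR,-1,y-.002,y+.002,.0925) if w>7] for y in(.061,.055,.036)]
    print(s,f.round(1),(p[0][2]-r(s)[2]).round(4),b,"W",[(float(a),float(w)) for a,w in band(im,p,PR,-1,.067,.071,.0825,curve=False)])
    if np.linalg.norm(f)>18: break
print(arm.read_time())
E
```

```text
0.012 [ 3.2 -1.   5.5] 0.0011 [[(91.0, 18.5)], [(92.0, 20.5)], [(93.3, 8.0)]] W [(50.5, 3.5), (69.8, 25.0)]
0.022 [ 2.4 -0.7  8. ] 0.0019 [[(84.5, 11.5)], [(84.8, 12.0)], [(82.5, 7.5)]] W [(50.5, 3.5), (63.8, 18.0)]
0.027 [ 2.1 -1.1  8.2] 0.0023 [[(80.8, 17.0)], [(80.5, 16.5)], [(101.0, 9.5)]] W [(58.3, 20.0)]
0.031 [ 1.3 -0.8  9.4] 0.0026 [[(72.0, 10.5), (83.3, 10.0)], [(77.8, 21.0)], [(75.3, 12.0), (100.5, 11.5)]] W [(56.5, 23.5), (92.3, 4.0)]
0.034 [ 2.5 -0.   9.7] 0.0028 [[(68.3, 10.0), (83.0, 9.5)], [(70.0, 12.5), (83.0, 9.5)], [(71.8, 12.0), (100.8, 13.0), (116.0, 7.5)]] W [(49.8, 10.0), (63.0, 10.5), (92.0, 3.5)]
22.4417
```

```bash
python3 - <<'E'
from h import *
P=PR-.005*ex
r=lambda s:tcp(P,s,.008)
for s in(.0365,.0378):
    arm.line_to(r(s),.03);arm.pause(.1)
    p,im=wsnap(f"R{s*10000:.0f}");f=arm.read_ft_force()
    b=[[(float(a),float(w)) for t in(80,90) for a,w in band(im,p,PR,-1,y-.002,y+.002,.0925,thr=t) if w>7] for y in(.061,.055)]
    print(s,f.round(1),b,"W",[(float(a),float(w)) for t in(80,90) for a,w in band(im,p,PR,-1,.067,.071,.0825,curve=False,thr=t)])
# wedge re-triangulation: row profile of the wedge end in this view
import json
f=json.load(open("farR.json"));g=json.load(open("R-4.json"));pr=(p[0],p[1])
u,v=proj(PR+.0825*ex-.0669*ey+[0,0,.0635-.105],pr);print(u,v)
G=cv2.cvtColor(im,cv2.COLOR_BGR2GRAY).astype(int);v0=int(v)
for c in range(int(u)-6,int(u)+10,3): print(c,G[v0-14:v0+15,c].tolist())
print(G[int(round(v)),int(u)-12:int(u)+10].tolist(),arm.read_time())
E
```

```text
0.0365 [ 1.2 -0.1 11.1] [[(82.5, 8.5), (65.0, 10.5), (82.5, 9.5)], [(82.5, 8.5), (67.0, 13.5), (82.3, 9.0)]] W [(63.0, 9.5), (48.5, 7.5), (63.0, 10.5), (98.5, 3.5)]
0.0378 [-0.6 -0.  11.4] [[(82.3, 8.0), (63.5, 10.5), (82.3, 9.0)], [(82.3, 8.0), (65.8, 14.0), (82.3, 9.0)]] W [(49.5, 3.5), (63.3, 9.0), (48.2, 7.0), (63.3, 10.0), (98.5, 3.5), (117.8, 4.0)]
475.06132440330566 75.0191624393841
469 [102, 100, 99, 100, 102, 100, 105, 100, 102, 102, 100, 100, 95, 99, 97, 96, 99, 100, 102, 102, 100, 102, 95, 84, 53, 29, 33, 46, 75]
472 [101, 105, 102, 100, 103, 103, 101, 100, 101, 97, 98, 90, 84, 71, 71, 80, 90, 96, 100, 98, 101, 96, 95, 82, 58, 34, 29, 44, 77]
475 [102, 104, 100, 102, 101, 98, 92, 87, 66, 59, 46, 37, 31, 33, 35, 33, 43, 59, 78, 90, 92, 97, 93, 81, 53, 30, 26, 40, 71]
478 [102, 102, 99, 98, 98, 92, 76, 52, 37, 32, 32, 30, 34, 27, 32, 34, 36, 38, 45, 60, 82, 91, 94, 81, 60, 33, 24, 36, 68]
481 [100, 100, 102, 104, 99, 90, 76, 49, 43, 39, 39, 40, 40, 43, 42, 49, 52, 53, 56, 62, 79, 92, 95, 86, 68, 38, 27, 34, 64]
484 [101, 104, 97, 103, 100, 92, 77, 58, 44, 44, 39, 46, 49, 50, 57, 56, 55, 55, 54, 60, 80, 93, 97, 90, 67, 37, 19, 39, 61]
[102, 100, 97, 99, 102, 100, 97, 94, 85, 71, 49, 36, 35, 36, 36, 32, 36, 37, 42, 52, 57, 57] 23.2417
```

The right tip is at about 64.1 mm and the mark at 63.4 mm. A 0.5 mm nudge, then hold, release, lift clear and check both pointers are back up.

```bash
python3 - <<'E'
from h import *
P=PR-.005*ex
r=lambda s:tcp(P,s,.008)
arm.line_to(r(.0383),.02);arm.pause(.1)
p,im=wsnap("Rhold");print([(float(a),float(w)) for a,w in band(im,p,PR,-1,.059,.063,.0925) if w>7],arm.read_ft_force().round(1))
arm.pause(1.3)
arm.line_to(r(.0),.06);arm.line_to(tcp(PR,-.004,.005),.05);arm.pause(.1)
p,im=wsnap("Rrel")
d=cv2.absdiff(im,cv2.imread("pics/R-4.png"))[:110,330:];print("diff to rest",d.mean(),d.max())
arm.line_to(r(-.12),.15);arm.pause(.3)
a=snapshot("scene");cv2.imwrite("pics/end.png",a);z=cv2.imread("pics/scene0.png")
d=cv2.absdiff(a,z)[170:215,270:330];print("left region diff",d.mean());d=cv2.absdiff(a,z)[215:285,255:320];print("right/tape diff",d.mean())
print(arm.read_ft_force().round(1),arm.read_time())
E
```

```text
[(62.8, 11.0), (82.3, 9.0)] [ 0.4 -0.1 11.8]
diff to rest 6.549200799200799 126
left region diff 20.50432098765432
right/tape diff 8.3192673992674
[-0.2 -0.3 -0.3] 27.45
```

```bash
python3 - <<'E'
from h import *
import json
g=json.load(open("R-4.json"))
print([[(float(a),float(w)) for a,w in band(cv2.imread(f"pics/{n}.png"),g,PR,-1,.058,.062,.0925) if w>7] for n in("R-4","Rrel")])
# both pointers from above now: tip band of each in the hover view
print(ticket.finish_job())
E
```

```text
[[(87.8, 11.0), (101.8, 10.0)], [(87.3, 11.0)]]
the job is handed in; nothing more can be done
None
```

I pressed each corner to its mark in order (left, then right), held it there for over a second, let it go, and handed the job in at about 27 s. By my camera estimates the left pointer was held at about 66 mm against a mark at 66.4 mm, and the right at about 63.5 mm against 63.4 mm. The check that both pointers were fully back up was inconclusive: the right needle wasn't found at its rest height in the last wrist picture, and I handed in without looking further.

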